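# Compare kitchen probes on the block and hold the surface probe on its ring

## Task

Set up the weekly probe comparison on the aluminium block: first stand the slim reference probe in the one-dot well, since it takes longest to settle, then the T-handled probe in the two-dot well, each pushed fully home and let go. Then take the surface probe out of its leaning socket and hold it upright with its sprung foot inside the engraved ring on top of the block, pressing lightly so that the foot is pushed part of the way in and not to its stop. Finish while still holding it there, and leave everything else on the table where it is.

Things in the scene. Friction and masses are not known exactly. Their poses are not given: they have to be found in the camera images.
- block: Fixed aluminium block, 90 x 150 x 64 mm (x, y, z), on rubber feet; origin mid-underside, top face at z = +64 mm. Along its +x long side are three wells: one dot (slim, y = +52 mm), two dots (y = -8 mm), three dots (widest, y = -54 mm, stays empty); the dots lie on the -x side of each well. The engraved ring lies nearer its -x long side.
- well_1 (a point): Centre of the mouth of the one-dot well, in the block's top face: 7.5 mm bore, 2 mm chamfer, 52 mm deep; z up. Block axes.
- well_2 (a point): Centre of the mouth of the two-dot well, in the block's top face: 10.5 mm bore, 2 mm chamfer, 52 mm deep; z up. Block axes. 60 mm from the one-dot well.
- ring (a point): Centre of the engraved dark ring (24 mm across, with a centre point) on the block's top face; z up. About 49 mm from the two-dot well.
- station: Fixed grey plastic probe station, base 90 x 200 x 10 mm; origin mid-underside. Two upright 11 mm pockets, 49 mm deep, mouths at x = +8, y = -7 and -65, z = 60 mm, hold the slim and the T-handled probe, either way round. At y = +64 mm a socket with a 15.5 mm bore leans 20 degrees (0.35 rad), upper end towards the station's -x; middle of its mouth at x = -4, z = 70 mm.
- slim_grip (a point): Middle of the upright round handle of the slim reference probe: black, 21 mm across, from 4 to 50 mm above the underside of its collar; this point is 27 mm above that. z runs along the probe, out of the handle's top.
- slim_collar (a point): Underside of the slim probe's 26 mm steel collar (4 mm thick), on its axis; below it a steel stem 6 mm across and 46 mm long with a conical tip (last 8 mm). Collar rests on the pocket's or well's mouth when home. Loose, 60 g.
- tee_grip (a point): Middle of the T-handled probe's black cross bar, 14 mm wide (x), 54 mm long (y), 16 mm high (z), 32 mm above the underside of its collar; 13 mm neck below the bar. y runs along the bar, z along the probe, upwards.
- tee_collar (a point): Underside of the T-handled probe's 26 mm steel collar (4 mm thick), on its axis; below it a steel stem 9 mm across and 46 mm long with a conical tip (last 8 mm). Loose, 80 g.
- surface_grip (a point): Middle of the surface probe's round black handle, 23 mm across, from 4 to 86 mm above the underside of its 28 mm collar (at rest on the socket's mouth); this point is 45 mm above that. z along the probe, out of the handle's top; it leans 20 degrees at the start. Loose, 110 g. Below the collar: a 14 mm barrel 30 mm long, then the foot. Leaves the socket along its own axis (46 mm).
- foot_face (a point): Middle of the flat face of the surface probe's sprung foot, a 14 mm copper disc at the probe's lower end; on the probe's axis, 46 mm below the collar's underside and 91 mm below surface_grip when not pressed. z along the probe, towards the handle.
- foot (a joint): How far the sprung foot is pushed in, m: 0 out, 0.008 at its stop. The spring needs 1.1 N to start and 0.45 N more per mm (4.7 N at the stop).
- timer: White round wind-up timer, 64 mm across, 38 mm high; origin in the middle of its underside. Bystander.
- marker: Black marker pen with its cap on, lying, 134 mm long (y), 15 mm thick; origin under its middle. Bystander.
- hex_cup_01: Small cream six-sided food cup with a dark rim line, 41 x 44 mm, 34 mm high; origin in the middle of its underside. Bystander.
- hex_cup_04: Small cream six-sided food cup with a dark rim line, 41 x 44 mm, 34 mm high; origin in the middle of its underside. Bystander.
- hex_cup_07: Small cream six-sided food cup with a dark rim line, 41 x 44 mm, 34 mm high; origin in the middle of its underside. Bystander.

How it is judged (in metres and radians):
On the way, in this order (a step that is already met when the one before it is completed fails the run):
1. the slim probe stands fully home in the one-dot well and is let go (distance between slim_collar and well_1 below 0.004 m and angle between slim_collar's own z axis and vertical below 0.1 rad and contact force between the fingers and slim_probe below 0.05 N), for 0.2 s.
2. then the T-handled probe stands fully home in the two-dot well and is let go (distance between tee_collar and well_2 below 0.004 m and angle between each of tee_collar, slim_collar's own z axis and vertical below 0.1 rad and contact force between the fingers and tee_probe below 0.05 N and distance between slim_collar and well_1 below 0.004 m), for 0.2 s.
3. then the surface probe is held upright on the ring, its foot pushed part-way in (distance between foot_face and ring below 0.006 m and angle between surface_grip's own z axis and vertical below 0.12 rad and value of joint foot between 0.001 and 0.007 m and contact force between surface_probe and block between 0.5 and 8 N and contact force between the fingers and surface_probe above 1 N and contact force between surface_probe and station below 0.05 N and linear speed of surface_probe below 0.02 m/s), for 0.3 s.
At the end, for the whole second after the job is handed in: Slim probe home in the one-dot well, T-handled probe in the two-dot well (collars within 4 mm of the mouths, 0.1 rad of upright, let go); surface probe held still, 0.12 rad of upright, foot within 6 mm of the ring centre, pushed in 1 to 7 mm, 0.5 to 8 N on the block, clear of the station (all of step 2 and all of step 3 and contact force between the fingers and slim_probe below 0.05 N); the arm keeps its last pose, push and grip.
It fails at once if a bystander is pushed more than 30 mm (distance of any of timer, marker, hex_cup_01, hex_cup_04, hex_cup_07 from where it was at the start of the episode above 0.03 m).
It fails at once if the surface probe is jammed onto the block with more than 30 N (contact force between surface_probe and block above 30 N).
It also fails if it takes over 67 s, if anything falls off the work surface, if the arm or the gripper's body presses on something with over 40 N, if the wrist force passes 120 N, or if a joint passes its speed limit or range.

## Robot

A 6-joint arm with a two-finger parallel gripper is mounted at the origin on the work surface; the furniture and walls round the work are solid. World frame = base frame: x ahead of the robot, y to its left, z up, the work surface at z = 0. Lengths are in mm, angles in rad, forces in N, time in s.
With the tool pointing down it reaches from about 275 to 750 mm from the base axis. Payload 10.2 kg.
Tool frame: the origin (TCP) lies at the very end of the fingers, on their centre line; the grasp point (between the pads) lies 19 mm behind it (ctrl.grip_depth is the distance from the TCP to the grasp point, in mm); z points along the fingers, x is the direction in which the jaws open and shut, and the axes are right-handed (so a half turn about z gives the same grasp; the last joint's range is limited). The gripper opens to 85 mm and grips with 20 to 120 N. Pads are 22 mm wide; open, the fingers measure 114 mm over their backs; the gripper's body (76 mm by 85 mm) begins 54 mm behind the grasp point. The pads swing forward as they close: fully open they stand 13 mm farther back than shut.
Start: joints at [0.95, 0.313, 1.498, -0, 1.331, -0.223], TCP at [203.393, 484.007, 231.294] pointing down, gripper open.
Joint ranges: [-2.94, 2.94], [-0.97, 2.17], [0.19, 2.56], [-1.23, 4.37], [0.02, 3.11], [-2.88, 2.88]. Speed limits (rad/s): [2.39, 2.39, 3.01, 3.14, 3.14, 3.14].

## Interface

Orientations are given as a unit quaternion [w, x, y, z].
In Python, from rig import ctrl gives the robot as it stands.
- The arm moves only by the tool play_rows, never from a script. Its argument "motion" is a list of rows, each a list of 2 entries, a list of its own where there are three numbers: the shift along the tool's x, y, z in mm, then the turn, a rotation vector about the tool's x, y, z in degrees. A call has 1 to 20 rows; each row shifts and turns the commanded pose from where the row before left it, along the tool's axes as they then stand; what a row does not reach is not made up. A row lasts 1/12 s, in which the tool goes at most 41.7 mm and 7.16 degrees, less where a joint would pass 70% of its speed; a pose out of reach is approached as far as the arm can. A call with a gripper value outside its range is refused whole. "fingers" is the finger opening in mm, from 0 to 85.4, set as the call begins (left out, the last holds). The fingers move at their own pace and stop on an object; "squeeze" is the grip in N (left out, the last holds). Time passes only in rows, so rows that do not move let the fingers close. It gives the time, the measured TCP pose, the force and the opening at its end, in the units of the state.
- ctrl.sense(): the state, without advancing time (a new reading comes with each control period).
- ctrl.capture(name): name is "scene" or "side" or "wrist"; returns the picture (384x512x3 uint8, red, green, blue); there is no depth.
- ctrl.get_calibration(name): a dict with "K" (3x3 intrinsics, pixels), "R" (3x3) and "t" (3): a world point X has camera coordinates R X + t; the wrist camera has in their place "tool_from_camera" (4x4, takes a point from camera to tool coordinates, whose origin is the TCP and whose axes are the tool frame's). Camera axes: x right, y down, z forward; pixel columns grow to the right and rows downward; lengths in mm; the calibration is good to about 2 mm. A picture is of the moment at which its call begins: read the wrist's pose just before it. get_calibration takes no time and is no camera call.
- ctrl.finish_job(): hands the job in, once; it reports no verdict.
Trained networks look in the newest picture that a camera, given by its name, has taken for a name from the list of things; names that differ only in an ending like _2 or _b are one class to them, and where a whole thing is asked for, a point or a joint stands for the part that bears it (a point fixed in the world has none). Each returns a list of dicts, best first, with "p" (0 to 1); they miss things now and then, are a little off and sometimes report something else, mostly with a low value. They report only what shows in the picture. A call takes as long as a camera call.
- ctrl.spot_in(camera, name): "position" ([column, row] as shares, 0 to 1, of the picture: columns of its width, rows of its height, amid what is visible of it).
The state is a dict: "time_s": time; "joints": joint angles; "dq": joint speeds; "tau": joint torques, N m; "eef_pos": TCP position; "ee_rot": TCP orientation; "force": force on the tool from outside, world axes, zero at the start; "wrist_torque": the same for the moment, N m; "grip_width": opening from 0.0 (shut) to 1.0 (fully open).
Only numpy, scipy, OpenCV 4.12 (cv2) and the standard library are available. Lean on these libraries where they do the work, as an engineer would, in place of code of your own. Each camera call takes 0.05 s, during which the arm holds its last target. There are 200 camera calls.

## Working session

There is one attempt and no reset: what is moved stays moved. The work goes in short steps, Python scripts to look and compute and a tool call to move; the robot and the scene stay as the last step left them, time stands still between calls to the robot, and variables do not carry over. Pictures are saved under pics/ and viewed, about 8 in all and at most 12, crops included, and the job is handed in when it is done.

Besides the shell and the picture viewer there is one more tool, called in YAML: its name, and indented under it one key for each argument. play_rows: Moves the arm, as the interface text tells. Its arguments: {"type":"object","properties":{"motion":{"type":"array"},"fingers":{"type":"number"},"squeeze":{"type":"number"}},"required":["motion"]}

```bash
mkdir -p pics; ls; python3 - <<'E'
from rig import ctrl
import cv2,numpy as np
print(ctrl.sense())
ims={}
for n in ["scene","side","wrist"]:
    im=ctrl.capture(n); cv2.imwrite(f"pics/{n}0.png",im[:,:,::-1]); 
    c=ctrl.get_calibration(n); print(n,{k:np.round(v,3).tolist() for k,v in c.items()})
    for t in ["block","well_1","well_2","ring","station","slim_grip","slim_collar","tee_grip","tee_collar","surface_grip","foot_face","timer","marker","hex_cup_01"]:
        try: r=ctrl.spot_in(n,t)
        except Exception as e: print(t,e); continue
        print(n,t,[(round(d["p"],2),round(d["position"][0]*512,1),round(d["position"][1]*384,1)) for d in r[:4]])
a=cv2.imread("pics/scene0.png");b=cv2.imread("pics/side0.png")
cv2.imwrite("pics/s0b.png",cv2.resize(a,(800,600),interpolation=cv2.INTER_CUBIC));cv2.imwrite("pics/d0b.png",cv2.resize(b,(800,600),interpolation=cv2.INTER_CUBIC))
E
```

```text
pics
{'time_s': 0.0, 'joints': array([ 9.49615075e-01,  3.13445198e-01,  1.49839201e+00,  2.28403793e-05,
        1.33099029e+00, -2.23410059e-01]), 'dq': array([-0.00035833, -0.00060471,  0.00098541, -0.00079999, -0.00213078,
        0.00175008]), 'tau': array([-1.94520573e-03, -4.12274587e+01, -2.59732264e+01, -3.21314556e-04,
        4.24287660e-03, -1.66056225e-05]), 'eef_pos': array([203.23601595, 483.80985509, 230.75449341]), 'ee_rot': array([ 2.08925769e-04,  8.32877240e-01,  5.53457425e-01, -5.81107115e-04]), 'force': array([-0.29088827, -0.51199709,  0.23064747]), 'wrist_torque': array([ 0.04049019, -0.02959142, -0.02172602]), 'grip_width': 1.000753335116716}
scene {'K': [[423.696, 0.0, 252.315], [0.0, 423.696, 189.012], [0.0, 0.0, 1.0]], 'R': [[0.766, -0.642, 0.015], [-0.466, -0.572, -0.675], [0.442, 0.511, -0.737]], 't': [-260.636, 426.321, 820.686]}
scene block [(0.72, 251.6, 242.6)]
scene well_1 [(0.68, 252.2, 159.0), (0.62, 251.3, 241.4), (0.5, 263.9, 293.1)]
scene well_2 [(0.68, 252.2, 159.0), (0.62, 251.3, 241.4), (0.5, 263.9, 293.1)]
scene ring [(0.84, 252.8, 242.0),
[... 1139 characters left out ...]
e []
side timer [(0.95, 338.1, 252.3)]
side marker [(0.76, 318.9, 301.2), (0.17, 205.6, 245.0)]
side hex_cup_01 [(0.81, 289.3, 321.1), (0.7, 294.7, 217.7), (0.69, 325.7, 188.2)]
wrist {'K': [[332.143, 0.0, 256.482], [0.0, 332.143, 198.034], [0.0, 0.0, 1.0]], 'tool_from_camera': [[1.0, 0.0, -0.001, 1.084], [0.0, 0.949, 0.316, -80.84], [0.001, -0.316, 0.949, -142.683], [0.0, 0.0, 0.0, 1.0]]}
wrist block []
wrist well_1 []
wrist well_2 []
wrist ring []
wrist station []
wrist slim_grip []
wrist slim_collar []
wrist tee_grip []
wrist tee_collar []
wrist surface_grip [(0.68, 293.3, 339.5)]
wrist foot_face []
wrist timer []
wrist marker [(0.86, 220.8, 327.7)]
wrist hex_cup_01 [(0.63, 295.4, 340.5)]
```

```bash
python3 - <<'E'
import cv2
a=cv2.imread("pics/scene0.png");b=cv2.imread("pics/side0.png")
cv2.imwrite("pics/s1.png",cv2.resize(a[120:315,150:350],None,fx=4,fy=3.07*1.0,interpolation=cv2.INTER_CUBIC) if 0 else cv2.resize(a[120:270,165:345],(720,600),interpolation=cv2.INTER_CUBIC))
cv2.imwrite("pics/d1.png",cv2.resize(b[180:330,165:365],(800,600),interpolation=cv2.INTER_CUBIC))
E
```

```text
(no output)
```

View pics/s1.png

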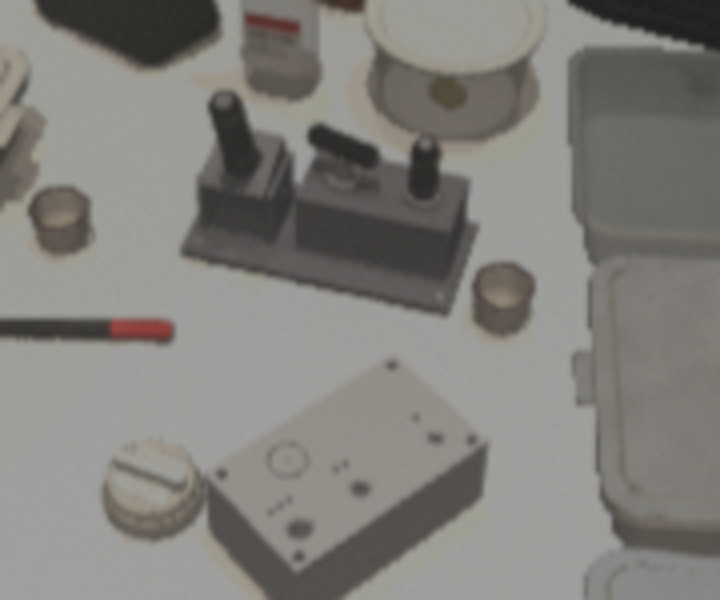

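View pics/d1.png

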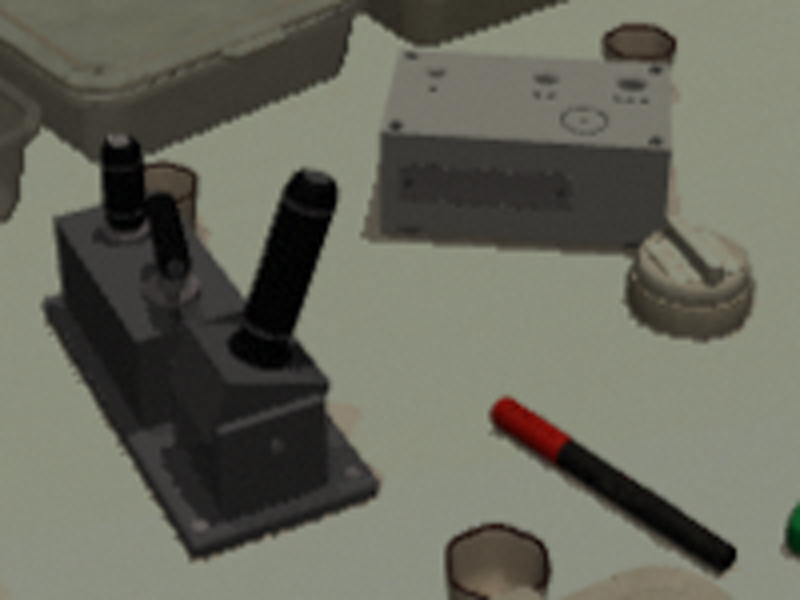

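Scene crop (4x, offset 165,120): ring ≈(288,459), wells ≈(436,438), (360,488), (300,528); slim top ≈(427,147), tee bar ends ≈(316,133)/(372,155), surface top ≈(224,98). The side crop (offset 165,180) shows the same items: ring (584,121), wells (436,73), (545,79), (632,84). The slim probe is in the y=-65 pocket and the tee in the y=-7 one.

```bash
cat > h.py <<'E'
from rig import ctrl
import cv2,numpy as np
from scipy.optimize import least_squares
from scipy.spatial.transform import Rotation as Rn
C={n:ctrl.get_calibration(n) for n in("scene","side","wrist")}
def proj(n,X):
    c=C[n];p=np.asarray(c["K"])@(np.asarray(c["R"])@np.asarray(X,float)+np.asarray(c["t"]).ravel());return p[:2]/p[2]
off={"scene":(165,120),"side":(165,180)}
def px(n,u): return np.array(u)/4+off[n]
def tri(a,b):
    f=lambda X:np.r_[proj("scene",X)-px("scene",a),proj("side",X)-px("side",b)]
    r=least_squares(f,[400,300,60]);return r.x,np.abs(r.fun).max()
def rz(a): return Rn.from_euler('z',a).as_matrix()
def wrist_T(s):
    q=s["ee_rot"];R=Rn.from_quat([q[1],q[2],q[3],q[0]]).as_matrix();T=np.eye(4);T[:3,:3]=R;T[:3,3]=s["eef_pos"];return T@np.asarray(C["wrist"]["tool_from_camera"])
def ray(s,uv,z):
    T=wrist_T(s);d=T[:3,:3]@np.linalg.solve(np.asarray(C["wrist"]["K"]),[uv[0],uv[1],1]);o=T[:3,3];return o+d*(z-o[2])/d[2]
def wproj(s,X):
    c=np.linalg.inv(wrist_T(s))@np.r_[X,1];p=np.asarray(C["wrist"]["K"])@c[:3];return p[:2]/p[2]
E
python3 - <<'E'
from h import *
pts=dict(w1=((436,438),(436,73)),w2=((360,488),(545,79)),w3=((300,528),(632,84)),ring=((288,459),(584,121)),
 slimtop=((427,147),(123,143)),tee1=((316,133),(162,200)),tee2=((372,155),(176,268)),surftop=((224,98),(317,178)))
for k,(a,b) in pts.items(): 
    X,e=tri(a,b);print(k,X.round(1),round(e,2))
# block
cs={"scene":{(-1,-1):(208,477),(1,-1):(298,572),(1,1):(486,440),(-1,1):(392,355)},"side":{(1,1):(400,50),(1,-1):(668,68),(-1,-1):(668,150),(-1,1):(383,133)}}
def fb(p):
    x,y,a,h,wx,rx,ry=p;o=np.array([x,y,0]);R=rz(a);r=[]
    for n in cs:
        for (i,j),u in cs[n].items(): r+=list((proj(n,o+R@[45*i,75*j,h])-px(n,u))*.5)
    for k,X in dict(w1=[wx,52,h],w2=[wx,-8,h],w3=[wx,-54,h],ring=[rx,ry,h]).items():
        for n,u in zip(("scene","side"),pts[k]): r+=list(proj(n,o+R@X)-px(n,u))
    r.append((np.hypot(rx-wx,ry+8)-49)*.5);r.append((h-66)*.3);return np.array(r)
best=min((least_squares(fb,[450,200,a,66,20,-20,-40]) for a in np.arange(-3,3.1,1)),key=lambda r:r.cost)
p=best.x;print("block",p.round(3),best.cost,best.fun.round(1))
o=np.array([p[0],p[1],0])
for k,X in dict(w1=[p[4],52,p[3]],w2=[p[4],-8,p[3]],ring=[p[5],p[6],p[3]]).items(): print(k,(o+rz(p[2])@X).round(1))
def fs(p):
    x,y,a=p;o=np.array([x,y,0]);R=rz(a);r=[];L=.34907
    for X,n,u in [([45,100,5],"side",(193,555)),([-45,100,5],"side",(378,488)),([45,-100,10],"side",(45,303)),([-45,100,5],"scene",(182,248)),([-45,-100,5],"scene",(447,308)),([45,-100,10],"scene",(477,225))]:
        r+=list((proj(n,o+R@X)-px(n,u))*.5)
    for X,k in [([8,-65,110],"slimtop"),([-4-86*np.sin(L),64,70+86*np.cos(L)],"surftop")]:
        for n,u in zip(("scene","side"),pts[k]): r+=list(proj(n,o+R@X)-px(n,u))
    for n,i in(("scene",0),("side",1)): r+=list(proj(n,o+R@[8,-7,92])-(px(n,pts["tee1"][i])+px(n,pts["tee2"][i]))/2)
    return np.array(r)
best=min((least_squares(fs,[450,400,a]) for a in np.arange(-3,3.1,1)),key=lambda r:r.cost)
p=best.x;print("station",p.round(3),best.cost,best.fun.round(1));o=np.array([p[0],p[1],0])
for k,X in dict(slim=[8,-65,87],tee=[8,-7,92],surf_mouth=[-4,64,70]).items(): print(k,(o+rz(p[2])@X).round(1))
s=ctrl.sense();T=wrist_T(s);print(T.round(3))
E
```

```text
w1 [489.2  98.5  61.3] 0.55
w2 [429.3  99.5  61.6] 0.44
w3 [382.9 100.   61.8] 0.68
ring [407.9 143.1  62.5] 0.76
slimtop [623.2 261.2 106.9] 0.73
tee1 [586.7 319.6 111.8] 2.98
tee2 [596.5 303.5  71. ] 4.73
surftop [517.8 348.1 150. ] 0.96
block [437.266 121.204   4.706  62.072  21.896 -21.896 -29.491] 3.973419211739102 [-0.8 -0.2 -0.5  0.4  0.   0.4 -0.1  0.  -0.4 -0.2 -0.1 -0.6  0.2 -0.1
 -0.7 -0.2 -0.7  0.1 -0.5 -0.5 -0.5  0.3 -0.3 -0.4 -0.5  0.4 -0.8 -0.5
 -0.8  0.6 -0.7 -0.1 -0.1 -1.2]
w1 [489.1  99.   62.1]
w2 [429.1  99.4  62.1]
ring [407.9 143.3  62.1]
station [5.80640e+02 3.13171e+02 5.80000e-01] 6.230882651799929 [-0.5 -0.2  0.2 -0.  -0.6 -1.3 -0.8  0.5 -0.4  0.9 -0.2 -0.4 -1.2 -0.5
 -0.8 -1.3 -1.1  0.5 -0.6 -0.7 -1.   0.7 -0.5 -0.5]
slim [623.  263.2  87. ]
tee [591.2 311.7  92. ]
surf_mouth [542.2 364.5  70. ]
[[ 3.87000e-01  8.75000e-01  2.91000e-01  1.29275e+02]
 [ 9.22000e-01 -3.67000e-01 -1.23000e-01  5.16322e+02]
 [-1.00000e-03  3.16000e-01 -9.49000e-01  3.73974e+02]
 [ 0.00000e+00  0.00000e+00  0.00000e+00  1.00000e+00]]
```

play_rows:
  motion:
    - [[-17.4,25.6,0],[0,0,0]]
    - [[-17.4,25.6,0],[0,0,0]]
    - [[-17.4,25.6,0],[0,0,0]]
    - [[-17.4,25.6,0],[0,0,0]]
    - [[-17.4,25.6,0],[0,0,0]]
    - [[-17.4,25.6,0],[0,0,0]]
    - [[-17.4,25.6,0],[0,0,0]]
    - [[-17.4,25.6,0],[0,0,0]]
    - [[-17.4,25.6,0],[0,0,0]]
    - [[-17.4,25.6,0],[0,0,0]]
    - [[-17.4,25.6,0],[0,0,0]]
    - [[-17.4,25.6,0],[0,0,0]]
    - [[-17.4,25.6,0],[0,0,0]]
    - [[-17.4,25.6,0],[0,0,0]]
    - [[0,0,0],[0,0,0]]
    - [[0,0,0],[0,0,0]]
    - [[0,0,0],[0,0,0]]

```text
time_s: 3.67
eef_pos: [439.1, 120.9, 231.3]
ee_rot: [-0.0, 0.833, 0.553, -0.0]
force: [-0.2, 0.1, -0.0]
grip_width: 0.998
```

```bash
python3 - <<'E'
from h import *
import pickle
s=ctrl.sense();im=ctrl.capture("wrist");cv2.imwrite("pics/w1.png",im[:,:,::-1]);pickle.dump(s,open("w1.pkl","wb"))
print(s["eef_pos"],s["ee_rot"],s["dq"].round(3))
for k,X in dict(w1=[489.1,99,64],w2=[429.1,99.4,64],ring=[407.9,143.3,64]).items(): print(k,wproj(s,X).round(1))
cv2.imwrite("pics/w1b.png",cv2.resize(im[:,:,::-1],(800,600),interpolation=cv2.INTER_CUBIC))
print(tri((316,133),(176,268)),tri((372,155),(162,200)))
E
```

```text
[439.14435251 120.90744315 231.25386593] [-1.80190143e-04  8.32923739e-01  5.53387756e-01 -6.72779454e-05] [ 0.021 -0.008  0.002 -0.002 -0.001 -0.001]
w1 [254.9 228.1]
w2 [231. 175.]
ring [264.9 136.7]
(array([583.92831571, 333.95224662,  89.55631095]), np.float64(1.0863432475602508)) (array([598.93843616, 288.99280066,  94.40135375]), np.float64(0.5162867791873396))
```

View pics/w1b.png

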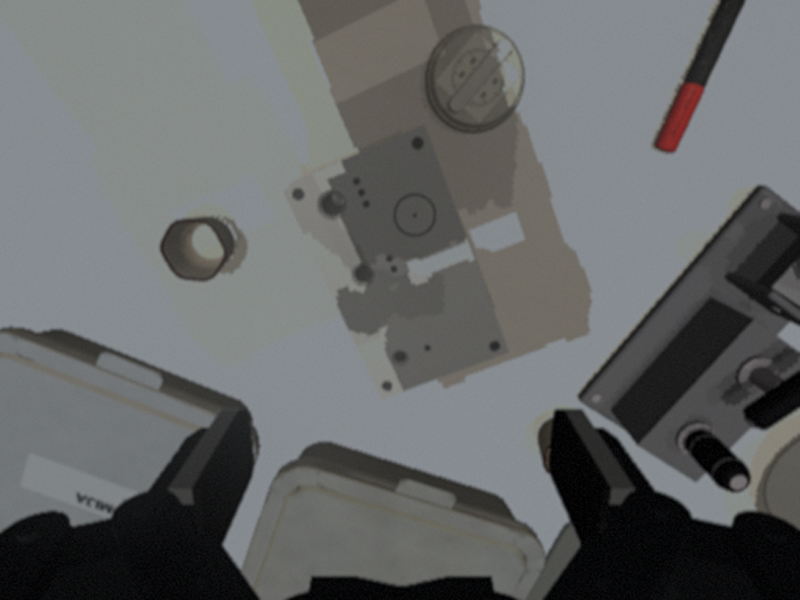

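The wrist view (1.5625x) shows w1 (400,356), w2 (363,273) and ring (414,215), within about 1 px of the predictions. I'll refit with these and go to the slim probe.

```bash
python3 - <<'E'
from h import *
import pickle
s=pickle.load(open("w1.pkl","rb"))
pts=dict(w1=((436,438),(436,73),(400,356)),w2=((360,488),(545,79),(363,273)),w3=((300,528),(632,84),(332,204)),ring=((288,459),(584,121),(414.5,215)))
f2=lambda n,u:(np.array(u)+.5)/4-.5+off[n]
def fb(p):
    x,y,a,h,wx,rx,ry=p;o=np.array([x,y,0]);R=rz(a);r=[]
    for k,X in dict(w1=[wx,52,h],w2=[wx,-8,h],w3=[wx,-54,h],ring=[rx,ry,h]).items():
        for n,u in zip(("scene","side"),pts[k]): r+=list(proj(n,o+R@X)-f2(n,u))
        r+=list(wproj(s,o+R@X)-((np.array(pts[k][2])+.5)/1.5625-.5))
    r.append((np.hypot(rx-wx,ry+8)-49)*.5);return np.array(r)
b=least_squares(fb,[437,121,-1.577,64,22,-22,-30]);p=b.x;print(p.round(3),b.cost,b.fun.round(1))
# wx and yaw/x correlated: fine
o=np.array([p[0],p[1],0])
for k,X in dict(w1=[p[4],52,p[3]],w2=[p[4],-8,p[3]],ring=[p[5],p[6],p[3]]).items(): print(k,(o+rz(p[2])@X).round(1))
for k in pts: print(k,ray(s,(np.array(pts[k][2])+.5)/1.5625-.5,64).round(1))
E
```

```text
[ 4.786730e+02  4.810183e+03 -1.580000e+00  6.281200e+01  4.710182e+03
  4.667163e+03 -2.936400e+01] 1.150218445395863 [-0.4  0.  -0.4 -0.2 -0.1  0.1 -0.2  0.1 -0.2 -0.2 -0.   0.2 -0.2  0.2
 -0.6 -0.2 -0.1 -0.3 -0.2  0.6 -0.7  0.   0.2 -0.3 -0.5]
w1 [489.6  99.7  62.8]
w2 [429.6 100.3  62.8]
ring [408.6 143.5  62.8]
w1 [489.1 100.   64. ]
w2 [429.1 100.6  64. ]
w3 [383.8 100.9  64. ]
ring [408.6 143.2  64. ]
```

play_rows:
  motion:
    - [[14.7,11.5,0],[0,0,4.9]]
    - [[13.7,12.7,0],[0,0,4.9]]
    - [[12.5,13.8,0],[0,0,4.9]]
    - [[11.3,14.8,0],[0,0,4.9]]
    - [[10,15.8,0],[0,0,4.9]]
    - [[8.6,16.5,0],[0,0,4.9]]
    - [[7.2,17.2,0],[0,0,4.6]]
    - [[23.3,-5.3,0],[0,0,0]]
    - [[23.3,-5.3,0],[0,0,0]]
    - [[23.3,-5.3,0],[0,0,0]]
    - [[23.3,-5.3,0],[0,0,0]]
    - [[0,0,0],[0,0,0]]
    - [[0,0,0],[0,0,0]]
    - [[0,0,0],[0,0,0]]

```text
time_s: 4.88
eef_pos: [628.2, 189.6, 231.3]
ee_rot: [0.0, 0.958, 0.286, -0.0]
force: [-0.5, 0.4, -0.4]
grip_width: 1.003
```

```bash
python3 - <<'E'
from h import *
import pickle
s=ctrl.sense();im=ctrl.capture("wrist");pickle.dump(s,open("w2.pkl","wb"))
for k,X in dict(slimtop=[623,263.2,110],slimcol=[623,263.2,64],teeA=[583.9,334,92],teeB=[598.9,289,92],tee=[591.2,311.7,92],surft=[517.8,348.1,150]).items(): print(k,(wproj(s,X)*1.5625).round(0))
cv2.imwrite("pics/w2b.png",cv2.resize(im[:,:,::-1],(800,600),interpolation=cv2.INTER_CUBIC))
E
```

```text
slimtop [472. 173.]
slimcol [462. 167.]
teeA [488.  -4.]
teeB [459.  99.]
tee [473.  48.]
surft [ 382. -209.]
```

View pics/w2b.png

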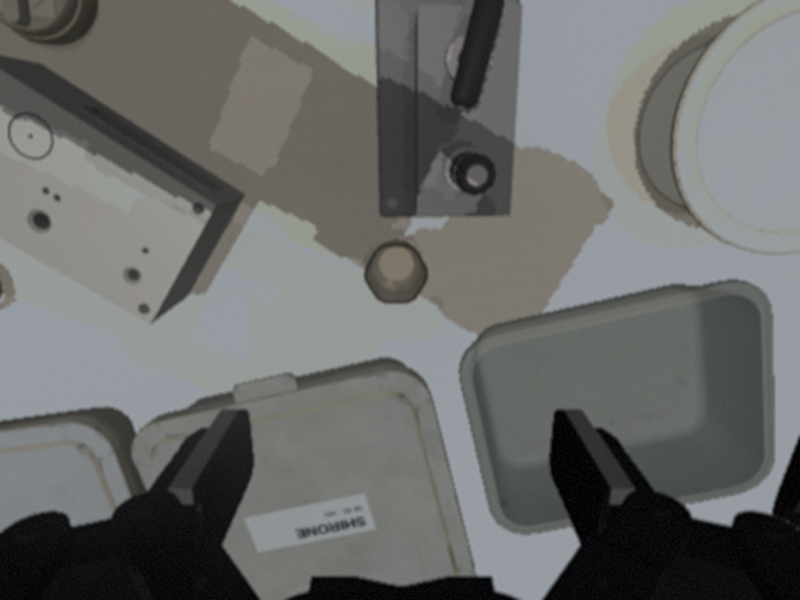

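Slim handle tip at (478,174), about 3 mm in tool x from the prediction. Going down on it at (626, 264).

play_rows:
  motion:
    - [[12.9,-21.1,0],[0,0,0]]
    - [[12.9,-21.1,0],[0,0,0]]
    - [[13,-21.1,0],[0,0,0]]
    - [[0,0,20],[0,0,0]]
    - [[0,0,25],[0,0,0]]
    - [[0,0,25],[0,0,0]]
    - [[0,0,25],[0,0,0]]
    - [[0,0,25],[0,0,0]]
    - [[0,0,25],[0,0,0]]
    - [[0,0,16],[0,0,0]]
    - [[0,0,0],[0,0,0]]
    - [[0,0,0],[0,0,0]]

```text
time_s: 5.93
eef_pos: [626.4, 262.9, 70.8]
ee_rot: [-0.0, 0.958, 0.286, -0.0]
force: [0.2, -0.1, 0.9]
grip_width: 1.0
```

play_rows:
  motion:
    - [[0,0,0],[0,0,0]]
    - [[0,0,0],[0,0,0]]
    - [[0,0,0],[0,0,0]]
    - [[0,0,0],[0,0,0]]
    - [[0,0,0],[0,0,0]]
    - [[0,0,0],[0,0,0]]
    - [[0,0,0],[0,0,0]]
    - [[0,0,0],[0,0,0]]
  fingers: 0
  squeeze: 50

```text
time_s: 6.6
eef_pos: [626.8, 263.3, 70.8]
ee_rot: [0.0, 0.958, 0.286, 0.0]
force: [-2.2, -0.3, 4.9]
grip_width: 0.231
```

play_rows:
  motion:
    - [[0,0,-10],[0,0,0]]
    - [[0,0,-15],[0,0,0]]
    - [[0,0,-20],[0,0,0]]
    - [[0,0,-20],[0,0,0]]
    - [[0,0,-15],[0,0,0]]
    - [[-10,3,0],[0,0,0]]
    - [[-26,7.8,0],[0,0,0]]
    - [[-26,7.8,0],[0,0,0]]
    - [[-26,7.8,0],[0,0,0]]
    - [[-26,7.8,0],[0,0,0]]
    - [[-26,7.8,0],[0,0,0]]
    - [[-26,7.8,0],[0,0,0]]
    - [[-26,7.8,0],[0,0,0]]
    - [[-12.5,3.9,0],[0,0,0]]
    - [[0,0,0],[0,0,0]]
    - [[0,0,0],[0,0,0]]
    - [[0,0,0],[0,0,0]]

```text
time_s: 8.02
eef_pos: [489.8, 100.2, 150.6]
ee_rot: [0.0, 0.958, 0.286, 0.0]
force: [0.0, 0.7, -0.2]
grip_width: 0.233
```

```bash
python3 - <<'E'
from h import *
import pickle
s=ctrl.sense();print(s["eef_pos"],s["ee_rot"],s["force"],s["grip_width"])
ims={n:ctrl.capture(n)[:,:,::-1] for n in("wrist","scene","side")};pickle.dump((s,ims),open("w3.pkl","wb"))
e=s["eef_pos"]
P=dict(tip=e-[0,0,10.8+46],col=e-[0,0,10.8],w1=np.array([489.3,99.8,64]),w2=np.array([429.3,100.4,64]),ring=np.array([408.6,143.4,64]))
out=[]
for n in ims:
    for k,X in P.items(): print(n,k,(wproj(s,X) if n=="wrist" else proj(n,X)).round(1))
a=ims["wrist"][160:310,190:330];b=ims["scene"][160:260,220:320];c=ims["side"][150:250,240:340]
cv2.imwrite("pics/m3.png",np.hstack([cv2.resize(x,None,fx=600/x.shape[0]/2,fy=600/x.shape[0]/2,interpolation=cv2.INTER_CUBIC)[:300,:266] for x in (a,)]+[cv2.resize(x,(266,266),interpolation=cv2.INTER_CUBIC) for x in ()]) if 0 else np.hstack([cv2.resize(a[:, :],(264,283),interpolation=cv2.INTER_CUBIC),cv2.resize(b,(264,283),interpolation=cv2.INTER_CUBIC),cv2.resize(c,(264,283),interpolation=cv2.INTER_CUBIC)]))
E
```

```text
[489.83301547 100.24972354 150.57626067] [2.39228319e-05 9.58276312e-01 2.85843260e-01 3.73286785e-04] [ 0.02185247  0.72146358 -0.20051526] 0.23282581354336493
wrist tip [254.9 219.8]
wrist col [254.4 253.6]
wrist w1 [254.1 204.5]
wrist w2 [182.8 159.6]
wrist ring [187.3  88.5]
scene tip [273.8 221.2]
scene col [274.9 208.9]
scene w1 [273.2 228.9]
scene w2 [254.3 241.5]
scene ring [236.4 234.7]
side tip [273.3 185.2]
side col [273.5 165.9]
side w1 [273.4 197.2]
side w2 [300.9 198.8]
side ring [310.  209.4]
```

View pics/m3.png

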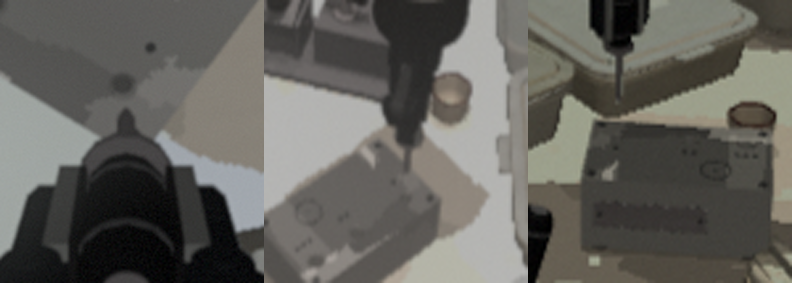

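Wrist crop: tip ≈(125,112), well ≈(122,82), so they line up to within about 1 mm. Correcting and inserting.

play_rows:
  motion:
    - [[-1.2,-0.5,15],[0,0,0]]
    - [[0,0,12],[0,0,0]]
    - [[0,0,6],[0,0,0]]
    - [[0,0,6],[0,0,0]]
    - [[0,0,6],[0,0,0]]
    - [[0,0,6],[0,0,0]]
    - [[0,0,6],[0,0,0]]
    - [[0,0,6],[0,0,0]]
    - [[0,0,4],[0,0,0]]
    - [[0,0,0],[0,0,0]]

```text
time_s: 9.0
eef_pos: [488.8, 99.1, 82.9]
ee_rot: [0.001, 0.958, 0.286, 0.001]
force: [6.2, -4.9, -5.2]
grip_width: 0.234
```

play_rows:
  motion:
    - [[0.3,0.8,2],[0,0,0]]
    - [[0,0,3],[0,0,0]]
    - [[0,0,2],[0,0,0]]
    - [[0,0,2],[0,0,0]]
    - [[0,0,1],[0,0,0]]
    - [[0,0,0],[0,0,0]]
    - [[0,0,0],[0,0,0]]

```text
time_s: 9.58
eef_pos: [489.3, 98.8, 74.8]
ee_rot: [0.001, 0.958, 0.286, 0.001]
force: [-2.0, -5.0, 18.4]
grip_width: 0.229
```

play_rows:
  motion:
    - [[0,0,0],[0,0,0]]
    - [[0,0,0],[0,0,0]]
    - [[0,0,0],[0,0,0]]
    - [[0,0,0],[0,0,0]]
    - [[0,0,0],[0,0,0]]
    - [[0,0,-10],[0,0,0]]
    - [[0,0,-20],[0,0,0]]
    - [[0,0,-25],[0,0,0]]
    - [[0,0,-25],[0,0,0]]
    - [[0,0,-25],[0,0,0]]
    - [[0,0,-25],[0,0,0]]
    - [[0,0,0],[0,0,0]]
  fingers: 85

```text
time_s: 10.58
eef_pos: [490.3, 99.1, 208.6]
ee_rot: [0.001, 0.958, 0.286, 0.004]
force: [0.6, 0.6, 1.0]
grip_width: 1.001
```

play_rows:
  motion:
    - [[10,-6,-5],[0,0,0]]
    - [[25,-15,-7],[0,0,0]]
    - [[25,-15,-10],[0,0,0]]
    - [[25,-15,0],[0,0,0]]
    - [[25,-15,0],[0,0,0]]
    - [[25,-15,0],[0,0,0]]
    - [[25,-15,0],[0,0,0]]
    - [[25,-15,0],[0,0,0]]
    - [[18.7,-10,0],[0,0,0]]
    - [[0,0,0],[0,0,5]]
    - [[0,0,0],[0,0,5]]
    - [[0,0,0],[0,0,5]]
    - [[0,0,0],[0,0,0]]
    - [[0,0,0],[0,0,0]]

```text
time_s: 11.75
eef_pos: [592.7, 311.8, 225.3]
ee_rot: [0.0, 0.987, 0.159, -0.0]
force: [-0.0, -0.5, -0.5]
grip_width: 0.998
```

```bash
python3 - <<'E'
from h import *
import pickle
s=ctrl.sense();print(s["eef_pos"],s["ee_rot"])
im=ctrl.capture("wrist")[:,:,::-1];pickle.dump((s,im),open("w4.pkl","wb"))
for k,X in dict(tee=[594.5,312,92],surft=[517.8,348.1,150]).items(): print(k,wproj(s,X).round(1))
a=ctrl.capture("scene")[:,:,::-1][150:260,200:310];c=ctrl.capture("side")[:,:,::-1][150:250,250:350]
cv2.imwrite("pics/m4.png",np.hstack([cv2.resize(im,(512,384)),np.vstack([cv2.resize(x,(192,192),interpolation=cv2.INTER_CUBIC) for x in(a,c)])]))
E
```

```text
[592.65769117 311.80565113 225.25067594] [ 1.86960227e-05  9.87199586e-01  1.59489586e-01 -2.23319059e-04]
tee [257.6 187.1]
surft [162.7 125.9]
```

View pics/m4.png

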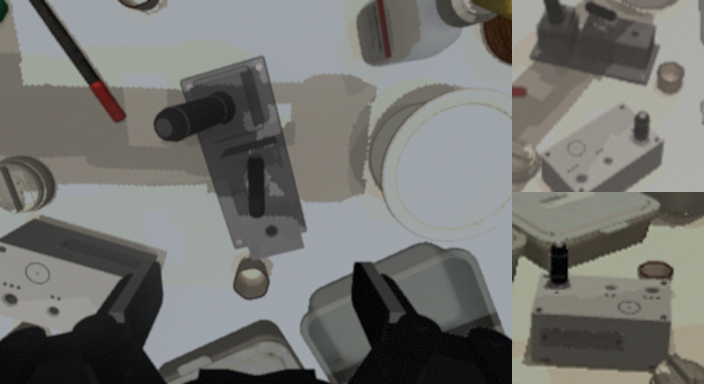

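Slim is standing in well 1. The tee bar is centred at (257,187) and vertical in the image, as predicted. Descending on it.

play_rows:
  motion:
    - [[1,0.3,16],[0,0,0]]
    - [[0,0,25],[0,0,0]]
    - [[0,0,25],[0,0,0]]
    - [[0,0,25],[0,0,0]]
    - [[0,0,25],[0,0,0]]
    - [[0,0,20],[0,0,0]]
    - [[0,0,15],[0,0,0]]
    - [[0,0,0],[0,0,0]]
    - [[0,0,0],[0,0,0]]

```text
time_s: 12.65
eef_pos: [593.7, 311.8, 74.2]
ee_rot: [0.0, 0.987, 0.159, -0.0]
force: [0.5, -0.4, 0.3]
grip_width: 0.995
```

play_rows:
  motion:
    - [[0,0,0],[0,0,0]]
    - [[0,0,0],[0,0,0]]
    - [[0,0,0],[0,0,0]]
    - [[0,0,0],[0,0,0]]
    - [[0,0,0],[0,0,0]]
    - [[0,0,0],[0,0,0]]
    - [[0,0,0],[0,0,0]]
    - [[0,0,0],[0,0,0]]
    - [[0,0,0],[0,0,0]]
  fingers: 0
  squeeze: 60

```text
time_s: 13.4
eef_pos: [593.9, 311.9, 74.5]
ee_rot: [-0.0, 0.987, 0.158, 0.0]
force: [-0.7, -0.1, 3.0]
grip_width: 0.153
```

play_rows:
  motion:
    - [[0,0,-10],[0,0,0]]
    - [[0,0,-15],[0,0,0]]
    - [[0,0,-20],[0,0,0]]
    - [[0,0,-20],[0,0,0]]
    - [[0,0,-20],[0,0,0]]
    - [[0,0,-5],[0,0,-7.1]]
    - [[0,0,0],[0,0,-7.1]]
    - [[0,0,0],[0,0,-7.1]]
    - [[0,0,0],[0,0,-7.1]]
    - [[0,0,0],[0,0,-7.1]]
    - [[0,0,0],[0,0,-7.1]]
    - [[0,0,0],[0,0,-7.1]]
    - [[0,0,0],[0,0,-7.1]]
    - [[0,0,0],[0,0,-7.1]]
    - [[0,0,0],[0,0,-7.1]]
    - [[0,0,0],[0,0,0]]

```text
time_s: 14.73
eef_pos: [593.8, 311.9, 164.7]
ee_rot: [0.0, 0.71, 0.704, 0.0]
force: [-0.5, -0.8, -1.0]
grip_width: 0.152
```

play_rows:
  motion:
    - [[-11.5,-9.6,0],[0,0,0]]
    - [[-25,-19.4,0],[0,0,0]]
    - [[-25,-19.4,0],[0,0,0]]
    - [[-25,-19.4,0],[0,0,0]]
    - [[-25,-19.4,0],[0,0,0]]
    - [[-25,-19.4,0],[0,0,0]]
    - [[-25,-19.4,0],[0,0,0]]
    - [[-25,-19.4,0],[0,0,0]]
    - [[-25,-19.2,0],[0,0,0]]
    - [[0,0,0],[0,0,0]]
    - [[0,0,0],[0,0,0]]
    - [[0,0,0],[0,0,0]]

```text
time_s: 15.73
eef_pos: [426.9, 102.8, 164.8]
ee_rot: [0.0, 0.713, 0.701, 0.0]
force: [0.5, -0.4, -1.1]
grip_width: 0.152
```

```bash
python3 - <<'E'
from h import *
import pickle
s=ctrl.sense();print(s["eef_pos"],s["ee_rot"],s["force"],s["grip_width"])
im=ctrl.capture("wrist")[:,:,::-1];pickle.dump((s,im),open("w5.pkl","wb"))
e=s["eef_pos"]
for k,X in dict(tip=e-[0,0,14.4+46],col=e-[0,0,14.4],w2=[429.3,100.4,64],w1=[489.3,99.8,114],ring=[408.6,143.4,64]).items(): print(k,wproj(s,X).round(1))
cv2.imwrite("pics/m5.png",cv2.resize(im[60:285,110:410],(800,600),interpolation=cv2.INTER_CUBIC))
E
```

```text
[426.92093679 102.8316079  164.8215937 ] [3.88481506e-04 7.12883843e-01 7.01281844e-01 4.99723833e-04] [ 0.51272495 -0.36185428 -1.08013048] 0.15155363862301352
tip [255.5 216.5]
col [255.2 248.9]
w2 [252.6 200.1]
w1 [252.6 306. ]
ring [309.1 173.2]
```

View pics/m5.png

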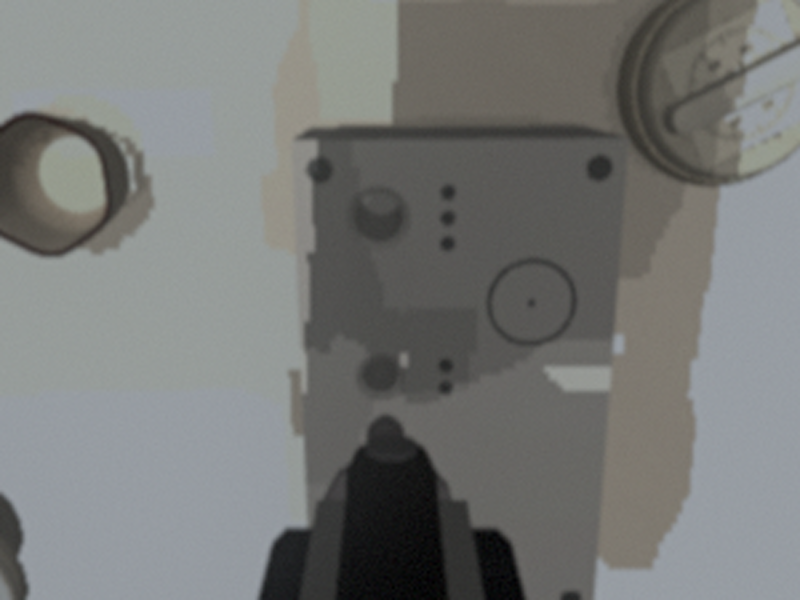

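Tip ≈(386,420), well 2 ≈(380,373), ring centre ≈(531,302) in the 2.67x crop, within 1 px of predictions. Inserting the tee.

play_rows:
  motion:
    - [[-1.8,2.4,10],[0,0,0]]
    - [[0,0,16],[0,0,0]]
    - [[0,0,10],[0,0,0]]
    - [[0,0,6],[0,0,0]]
    - [[0,0,6],[0,0,0]]
    - [[0,0,6],[0,0,0]]
    - [[0,0,6],[0,0,0]]
    - [[0,0,6],[0,0,0]]
    - [[0,0,6],[0,0,0]]
    - [[0,0,6],[0,0,0]]
    - [[0,0,0],[0,0,0]]

```text
time_s: 16.7
eef_pos: [428.6, 100.8, 85.4]
ee_rot: [-0.0, 0.712, 0.702, -0.0]
force: [0.7, -0.5, -1.8]
grip_width: 0.152
```

Sliding freely. Down 7 to seat, plus a small press.

play_rows:
  motion:
    - [[0,0,3],[0,0,0]]
    - [[0,0,2],[0,0,0]]
    - [[0,0,2],[0,0,0]]
    - [[0,0,1],[0,0,0]]
    - [[0,0,0],[0,0,0]]
    - [[0,0,0],[0,0,0]]

```text
time_s: 17.2
eef_pos: [428.8, 100.8, 78.5]
ee_rot: [0.0, 0.712, 0.702, 0.0]
force: [-1.2, -0.7, 1.7]
grip_width: 0.15
```

play_rows:
  motion:
    - [[0,0,1],[0,0,0]]
    - [[0,0,1],[0,0,0]]
    - [[0,0,0],[0,0,0]]
    - [[0,0,0],[0,0,0]]

```text
time_s: 17.53
eef_pos: [429.0, 100.7, 78.3]
ee_rot: [0.001, 0.712, 0.702, 0.0]
force: [-10.5, -3.0, 29.5]
grip_width: 0.15
```

play_rows:
  motion:
    - [[0,0,-0.8],[0,0,0]]
    - [[0,0,0],[0,0,0]]
    - [[0,0,0],[0,0,0]]
    - [[0,0,0],[0,0,0]]
    - [[0,0,0],[0,0,0]]
    - [[0,0,-10],[0,0,0]]
    - [[0,0,-20],[0,0,0]]
    - [[0,0,-30],[0,0,0]]
    - [[0,0,-30],[0,0,0]]
    - [[0,0,-30],[0,0,0]]
    - [[0,0,-30],[0,0,0]]
    - [[0,0,0],[0,0,0]]
  fingers: 85

```text
time_s: 18.53
eef_pos: [430.7, 100.8, 232.1]
ee_rot: [0.003, 0.712, 0.702, 0.003]
force: [1.5, 0.2, 0.3]
grip_width: 0.993
```

play_rows:
  motion:
    - [[10,3.6,0],[0,0,0]]
    - [[24,8.7,0],[0,0,0]]
    - [[24,8.7,0],[0,0,0]]
    - [[24,8.7,0],[0,0,0]]
    - [[24,8.7,0],[0,0,0]]
    - [[24,8.7,0],[0,0,0]]
    - [[24,8.7,0],[0,0,0]]
    - [[24,8.7,0],[0,0,0]]
    - [[24,8.7,0],[0,0,0]]
    - [[24,8.7,0],[0,0,0]]
    - [[14,5,0],[0,0,0]]
    - [[0,0,0],[0,0,-6.8]]
    - [[0,0,0],[0,0,-6.8]]
    - [[0,0,0],[0,0,-6.8]]
    - [[0,0,0],[0,0,-6.8]]
    - [[0,0,0],[0,0,-6.8]]
    - [[0,0,0],[0,0,0]]
    - [[0,0,0],[0,0,0]]
    - [[0,0,0],[0,0,0]]

```text
time_s: 20.12
eef_pos: [518.7, 339.9, 226.1]
ee_rot: [-0.0, 0.477, 0.879, -0.001]
force: [-0.5, -0.1, 1.0]
grip_width: 0.994
```

```bash
python3 - <<'E'
from h import *
import pickle
s=ctrl.sense();print(s["eef_pos"],s["ee_rot"],s["force"],s["grip_width"])
im=ctrl.capture("wrist")[:,:,::-1];pickle.dump((s,im),open("w6.pkl","wb"))
m=np.array([545.5,364.5,70]);a=np.array([-.286,-.187,.940])
for k in(4,45,86): print(k,wproj(s,m+k*a).round(1))
b=ctrl.capture("scene")[:,:,::-1][150:260,200:310];c=ctrl.capture("side")[:,:,::-1][150:250,250:350]
cv2.imwrite("pics/m6.png",np.hstack([cv2.resize(im,(576,432)),np.vstack([cv2.resize(x,(216,216),interpolation=cv2.INTER_CUBIC) for x in(b,c)])]))
E
```

```text
[518.65359675 339.91267062 226.10537684] [-4.77670434e-04  4.76999613e-01  8.78903205e-01 -5.44389960e-04] [-0.52815933 -0.08719348  1.02782592] 0.9944733083737731
4 [262.7 214.8]
45 [263.6 215.9]
86 [264.7 217.3]
```

View pics/m6.png

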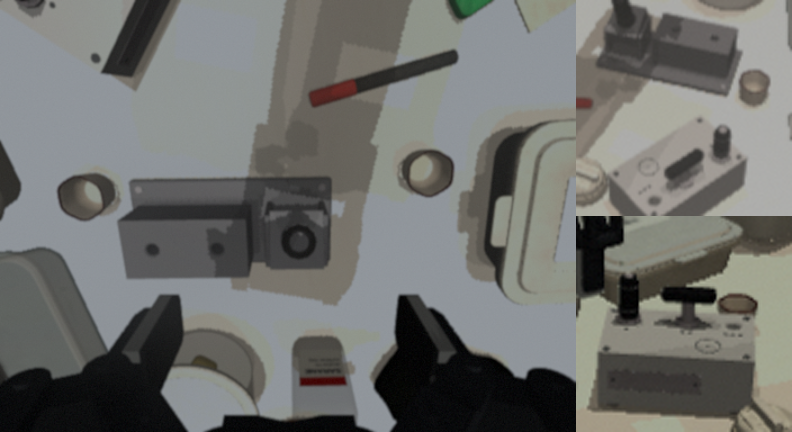

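play_rows:
  motion:
    - [[3,-3.2,20],[0,0,0]]
    - [[2.9,-3.2,22.4],[0,0,0]]
    - [[0,0,0],[-4,0,0]]
    - [[0,0,0],[-6,0,0]]
    - [[0,0,0],[-6,0,0]]
    - [[0,0,0],[-4,0,0]]
    - [[0,0,0],[0,0,0]]
    - [[0,0,0],[0,0,0]]

```text
time_s: 20.93
eef_pos: [510.1, 340.8, 185.0]
ee_rot: [0.082, 0.469, 0.866, 0.152]
force: [-0.0, 0.1, -0.1]
grip_width: 0.995
```

```bash
python3 - <<'E'
from h import *
s=ctrl.sense();q=s["ee_rot"];R=Rn.from_quat([q[1],q[2],q[3],q[0]]).as_matrix();print(s["eef_pos"],R.round(3),s["dq"].round(3))
print(R.T@(np.array([534.4,357.3,103.8])-s["eef_pos"]))
E
```

```text
[510.13702357 340.83495553 184.99716047] [[-0.547  0.787  0.285]
 [ 0.837  0.514  0.186]
 [ 0.     0.34  -0.94 ]] [ 0.     0.025 -0.047 -0.004  0.017  0.001]
[ 4.90832584e-01 -7.67041288e-02  8.63279896e+01]
```

play_rows:
  motion:
    - [[0.5,0,16],[0,0,0]]
    - [[0,0,20],[0,0,0]]
    - [[0,0,20],[0,0,0]]
    - [[0,0,20],[0,0,0]]
    - [[0,0,10],[0,0,0]]
    - [[0,0,0],[0,0,0]]
    - [[0,0,0],[0,0,0]]

```text
time_s: 21.52
eef_pos: [535.0, 357.8, 104.1]
ee_rot: [0.082, 0.468, 0.866, 0.152]
force: [0.5, 0.7, 0.8]
grip_width: 0.994
```

play_rows:
  motion:
    - [[0,0,0],[0,0,0]]
    - [[0,0,0],[0,0,0]]
    - [[0,0,0],[0,0,0]]
    - [[0,0,0],[0,0,0]]
    - [[0,0,0],[0,0,0]]
    - [[0,0,0],[0,0,0]]
    - [[0,0,0],[0,0,0]]
    - [[0,0,0],[0,0,0]]
  fingers: 0
  squeeze: 60

```text
time_s: 22.18
eef_pos: [534.7, 357.7, 104.5]
ee_rot: [0.083, 0.468, 0.866, 0.153]
force: [-3.4, -0.8, 5.6]
grip_width: 0.258
```

play_rows:
  motion:
    - [[0,0,-8],[0,0,0]]
    - [[0,0,-14],[0,0,0]]
    - [[0,0,-20],[0,0,0]]
    - [[0,0,-20],[0,0,0]]
    - [[0,0,-20],[0,0,0]]
    - [[0,0,-20],[0,0,0]]
    - [[0,0,-15],[0,0,0]]
    - [[0,0,0],[4,0,0]]
    - [[0,0,0],[6,0,0]]
    - [[0,0,0],[6,0,0]]
    - [[0,0,0],[4,0,0]]
    - [[0,0,0],[0,0,0]]
    - [[0,0,0],[0,0,0]]

```text
time_s: 23.27
eef_pos: [501.3, 335.7, 213.2]
ee_rot: [0.0, 0.475, 0.88, 0.0]
force: [-0.8, -0.2, -1.3]
grip_width: 0.249
```

```bash
python3 - <<'E'
from h import *
s=ctrl.sense();q=s["ee_rot"];R=Rn.from_quat([q[1],q[2],q[3],q[0]]).as_matrix();print(s["eef_pos"],R.round(3),s["force"],s["grip_width"])
print(R.T@(np.array([408.6,143.4,s["eef_pos"][2]])-s["eef_pos"]))
E
```

```text
[501.31582882 335.69265963 213.2348252 ] [[-0.548  0.837  0.001]
 [ 0.837  0.548  0.001]
 [ 0.     0.001 -1.   ]] [-0.84349209 -0.20735393 -1.28922616] 0.2488619354396464
[-110.08422384 -182.90466507   -0.19753893]
```

play_rows:
  motion:
    - [[-6,-10,0],[0,0,0]]
    - [[-12,-20,0],[0,0,0]]
    - [[-12,-20,0],[0,0,0]]
    - [[-12,-20,0],[0,0,0]]
    - [[-12,-20,0],[0,0,0]]
    - [[-12,-20,0],[0,0,0]]
    - [[-12,-20,0],[0,0,0]]
    - [[-12,-20,0],[0,0,0]]
    - [[-12,-20,0],[0,0,0]]
    - [[-8,-13,20],[0,0,0]]
    - [[0,0,20],[0,0,0]]
    - [[0,0,0],[0,0,0]]
    - [[0,0,0],[0,0,0]]
    - [[0,0,0],[0,0,0]]

```text
time_s: 24.43
eef_pos: [408.6, 143.7, 174.9]
ee_rot: [0.001, 0.475, 0.88, 0.001]
force: [0.1, -1.8, -1.6]
grip_width: 0.253
```

```bash
python3 - <<'E'
from h import *
import pickle
s=ctrl.sense();q=s["ee_rot"];R=Rn.from_quat([q[1],q[2],q[3],q[0]]).as_matrix();e=s["eef_pos"];print(e,R.round(3),s["force"],s["grip_width"])
print("to ring",R.T@(np.array([408.6,143.4,e[2]])-e))
P=dict(foot=e-[0,0,82],col=e-[0,0,36],ring=[408.6,143.4,64])
ims={n:ctrl.capture(n)[:,:,::-1] for n in("wrist","scene","side")};pickle.dump((s,ims),open("w7.pkl","wb"))
for n in ims:
    for k,X in P.items(): print(n,k,(wproj(s,X) if n=="wrist" else proj(n,X)).round(1))
a=ims["wrist"][130:280,180:330];b=ims["scene"][180:260,200:280];c=ims["side"][150:230,260:340]
cv2.imwrite("pics/m7.png",np.hstack([cv2.resize(x,(264,264),interpolation=cv2.INTER_CUBIC) for x in (a,b,c)]))
E
```

```text
[408.60286845 143.66693649 174.88923262] [[-0.548  0.836  0.002]
 [ 0.836  0.548  0.   ]
 [-0.001  0.002 -1.   ]] [ 0.09439209 -1.78189993 -1.59076661] 0.2527471000590721
to ring [-2.21714696e-01 -1.48680527e-01 -1.07614326e-04]
wrist foot [256.5 205. ]
wrist col [256.4 231.5]
wrist ring [256.3 192.6]
scene foot [236.2 227.3]
scene col [235.9 215.1]
scene ring [236.4 234.7]
side foot [310.7 197.4]
side col [311.9 177.5]
side ring [310.  209.4]
```

View pics/m7.png

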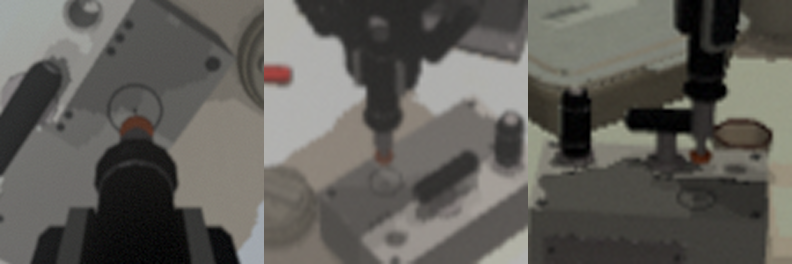

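Foot within about 1 mm of the ring centre in all three views, and the probe upright. Descending to just above contact.

play_rows:
  motion:
    - [[-1.2,0,8],[0,0,0]]
    - [[0,0,8],[0,0,0]]
    - [[0,0,6],[0,0,0]]
    - [[0,0,3],[0,0,0]]
    - [[0,0,1],[0,0,0]]
    - [[0,0,0],[0,0,0]]
    - [[0,0,0],[0,0,0]]
    - [[0,0,0],[0,0,0]]
    - [[0,0,0],[0,0,0]]

```text
time_s: 25.33
eef_pos: [409.1, 142.4, 148.1]
ee_rot: [0.0, 0.476, 0.88, 0.0]
force: [-0.0, 0.3, -0.9]
grip_width: 0.253
```

play_rows:
  motion:
    - [[0,0,1],[0,0,0]]
    - [[0,0,1],[0,0,0]]
    - [[0,0,1],[0,0,0]]
    - [[0,0,0],[0,0,0]]
    - [[0,0,0],[0,0,0]]
    - [[0,0,0],[0,0,0]]

```text
time_s: 25.83
eef_pos: [409.1, 142.4, 144.9]
ee_rot: [0.0, 0.476, 0.88, 0.0]
force: [0.3, -1.1, 0.1]
grip_width: 0.253
```

play_rows:
  motion:
    - [[0,0,1],[0,0,0]]
    - [[0,0,1],[0,0,0]]
    - [[0,0,0],[0,0,0]]
    - [[0,0,0],[0,0,0]]
    - [[0,0,0],[0,0,0]]
    - [[0,0,0],[0,0,0]]

```text
time_s: 26.33
eef_pos: [409.0, 142.4, 142.9]
ee_rot: [0.0, 0.476, 0.88, 0.0]
force: [-0.4, 0.2, 0.1]
grip_width: 0.253
```

```bash
python3 - <<'E'
from h import *
f=[];W=[]
for i in range(14):
    im=ctrl.capture(["side","wrist"][i%2])[:,:,::-1]; s=ctrl.sense();f.append(s["force"]);W.append(im)
f=np.array(f);print(f.mean(0).round(2),(f.std(0)/14**.5).round(2),s["eef_pos"])
a=W[1][130:280,180:330];c=W[0][165:225,280:340]
a=np.mean(W[1::2],0)[130:280,180:330];c=np.mean(W[0::2],0)[165:225,280:340]
cv2.imwrite("pics/m8.png",np.hstack([cv2.resize(x.astype(np.uint8),(390,390),interpolation=cv2.INTER_CUBIC) for x in (a,c)]))
e=s["eef_pos"]
for z in (64,73,): print(z,proj("side",[e[0],e[1],z]),wproj(s,[e[0],e[1],z]))
print("ring",wproj(s,[408.6,143.4,64]))
E
```

```text
[0.47 0.04 1.32] [0.09 0.11 0.09] [409.00566767 142.35543529 142.84871927]
64 [309.80897065 209.11653629] [256.40113697 206.71723785]
73 [310.02734896 205.40761013] [256.39030656 211.20105016]
ring [257.94664882 207.02599767]
```

View pics/m8.png

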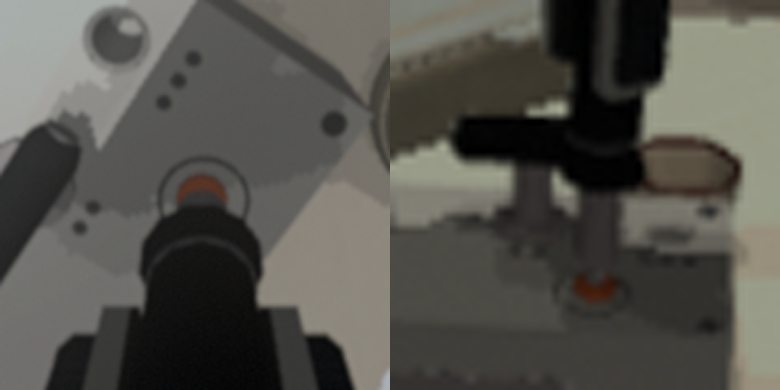

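play_rows:
  motion:
    - [[0,0,0.8],[0,0,0]]
    - [[0,0,0],[0,0,0]]
    - [[0,0,0],[0,0,0]]
    - [[0,0,0],[0,0,0]]
    - [[0,0,0],[0,0,0]]
    - [[0,0,0],[0,0,0]]
    - [[0,0,0],[0,0,0]]

```text
time_s: 27.62
eef_pos: [409.0, 142.4, 142.0]
ee_rot: [0.0, 0.476, 0.88, 0.0]
force: [0.2, -0.7, 2.1]
grip_width: 0.252
```

```bash
python3 - <<'E'
from h import *
f=[]
for i in range(14):
    ctrl.capture("side"); s=ctrl.sense();f.append(s["force"])
print(np.mean(f,0).round(2),s["eef_pos"],s["time_s"],s["grip_width"],s["dq"].round(3))
ok=0.3<np.mean(f,0)[2]<3.2
print(ok, ctrl.finish_job() if ok else "no")
E
```

```text
[0.62 0.02 1.82] [409.00450435 142.35752195 142.02913182] 28.3167 0.24994135346712035 [ 0.001 -0.002 -0.     0.     0.002  0.002]
the job is handed in; nothing more can be done
True None
```

I handed the job in at 28.3 s with all three steps done and the arm still holding the surface probe on the ring; the system reports no verdict.

- **Slim and T-handled probes:** I seated the slim probe in the one-dot well first, then the T-handled probe in the two-dot well, and let go of each. For both, the final push met a firm stop at the height expected for fully home. Pictures taken after both were released show them standing upright.
- **Surface probe:** I drew it out of the leaning socket along its own axis, set it upright and lowered it onto the ring. The last wrist view puts the foot about 1 mm from the ring centre.
- **How far the foot is pushed in:** The mean vertical force at the end was +1.8 N. Single force readings were noisy, and I took the holding-in-air value as about -1.2 N from three of them. That makes roughly 3 N on the block, so the foot is in by about 4 mm. The arm's height gives about 4.8 mm, so the two differ by under 1 mm and both lie inside the 1 to 7 mm range.
- **Other checks:** I saw no bystander out of place in the pictures, but I did not measure their positions again.

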